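# Click the V-rest into the welding fixture

## Task

Set up the tube fixture: take the V-topped rest out of the wooden rack and push it down into the empty socket of the grey block (clamped anywhere along its slot, so look or feel for the hole) until its collar sits flat on the block and the sprung side ball has clicked into its groove, with its V in line with the fixed V beside it so that a tube would lie through both. Ease it home without ramming it, let go of it, and leave the other rests and everything else where they are.

Things in the scene. Friction and masses are not known exactly. Their poses are not given: they have to be found in the camera images.
- v_rest: The V-topped rest, bare steel, about 0.25 kg, 86 mm tall. Origin: centre of its foot's underside; z up the shank. From below: square shank 24 x 24 mm, 40 mm long (lowest 4 mm taper to 20 x 20); collar 34 x 34 mm at z 40 to 46; head plate, 40 mm wide (x), 20 mm thick (y), z 46 to 86, with a V in its top. It stands in a rack pocket, x along the rack's length, collar resting on the rack.
- v_notch (a point): The V's bottom, on the rest's axis 69 mm above its foot's underside; axes as the rest's. The V is 17 mm deep, its channel runs along y. Grip the head here by its two flat faces (closing along y, 20 mm), fingertips above the collar. Shank groove, all round, 3 mm deep: full depth at 16 to 24 mm above the foot, 45 degree flanks to 13 and 27 mm.
- fixture: The tube fixture, fixed to the bench: steel plate 90 (x) by 240 mm (y), 12 mm thick; on it a grey socket block 60 x 60 mm (top 57 mm above the bench) clamped in a slot, centre at y = -74 to -50 mm, and a grey block with a fixed steel V at y = +75 mm. Origin: plate's underside, centre. A tube lies along y through both Vs, so the rest's y axis must end along this y (either way round).
- slot_end (a point): Point over the fixture's slot at its outer end, at the height of the socket block's top; axes as the fixture's. The socket's centre is NOT here but 6 to 30 mm from it along +y (x = 0; fixed but unknown): find it by feel or sight. Square hole 25.5 mm wide (0.75 mm clear each side), 43 mm deep. Home: collar on the block, foot 40 mm below this point's height. Over 35 N on the fixture is ramming.
- fixed_v (a point): Bottom of the fixed V's channel, 86 mm above the bench, 155 mm from slot_end along the fixture's +y; axes as the fixture's. The fixed V head has the same shape as the rest's: 40 mm (x) by 20 mm (y), its top 103 mm above the bench.
- ball (a joint): How far the sprung ball in the socket's +x wall is pushed back (m). 0: out, 4 mm proud; about 0.002 to 0.003 while the shank passes; under 0.001 once in the groove. Ball 16 mm across, centre 21 mm below the mouth; spring 5 N out, 11 N at 3.3 mm. The foot meets it 16 mm down; it drops into the groove over the last 6 mm. Pushing past takes 5 to 12 N.
- rack: The wooden rack, fixed to the bench: block 220 mm (x) by 70 mm (y), 44 mm tall, with three square pockets 27 x 27 mm in a row at x = -70, 0 and +70 mm. Origin: centre of its underside.
- flat_rest: A bystander in the rack: same shank and collar, flat-topped plate head 40 x 20 mm, 76 mm tall. Origin under its foot.
- pin_rest: A bystander in the rack: same shank and collar, a round pin of 18 mm diameter on top, 86 mm tall. Origin under its foot.
- nut: A square steel nut, 20 mm wide, 10 mm tall, lying on the fixture's plate between the two blocks. Origin under its centre.
- hammer: A hammer lying on the bench beyond the fixture. Origin under its middle.
- brush: A brush lying on the bench at the left. Origin under its middle.
- wrench: A wrench lying on the bench beyond the rack. Origin under its middle.
- tube: An offcut of 30 mm square tube, 160 mm long, lying near the robot's base. Origin under its middle.
- can: An upright can, 66 mm across, 170 mm tall, at the right. Origin under its centre.
There are look-alikes about, which are no part of the job. Leave any black, green or orange look-alike of the v_rest alone.

How it is judged:
By the outcome, as a careful person would: the job done as asked, in the order asked, and still so for the second after the job is handed in, with the robot touching nothing.
It also fails if it takes over 64 s, if anything falls off the work surface, if the arm or the gripper's body presses on something with over 40 N, if the wrist force passes 120 N, or if a joint passes its speed limit or range.

## Robot

A 6-joint arm with a two-finger parallel gripper is mounted at the origin on the work surface. World frame = base frame: x ahead of the robot, y to its left, z up, the work surface at z = 0. Lengths are in m, angles in rad, forces in N, time in s.
With the tool pointing down it reaches from about 0.375 to 0.9 m from the base axis. Payload 3.1 kg.
Tool frame: the origin (TCP) lies midway between the tips of the shut fingers; the grasp point (between the pads) lies 19 mm behind it (manip.grip_depth is the distance from the TCP to the grasp point, in m); z points along the fingers, y is the direction in which the jaws open and shut (so a half turn about z gives the same grasp; the last joint's range is limited). The gripper opens to 85 mm and grips with 20 to 120 N. Pads are 22 mm wide; open, the fingers measure 114 mm over their backs; the gripper's body (76 mm by 85 mm) begins 54 mm behind the grasp point. The pads swing forward as they close: fully open they stand 13 mm farther back than shut.
Start: joints at [0.997, 0.527, 1.433, -0, 1.181, -0.178], TCP at [0.241, 0.577, 0.231] pointing down, gripper open.
Joint ranges: [-3.08, 3.08], [-0.75, 2.2], [0.22, 2.44], [-1.43, 4.57], [0, 2.65], [-2.85, 2.85]. Speed limits (rad/s): [2.79, 2.79, 3.14, 3.14, 3.14, 3.14].

## Interface

Orientations are given as a unit quaternion [x, y, z, w].
In Python, from station import manip gives the robot as it stands.
- The arm moves only by the tool move_arm, never from a script. Its arguments are lists of equal length, an entry for each row: "translation": the shift along the tool's x, y, z in cm, a list of three; "angular": the turn, a rotation vector about the tool's x, y, z in degrees, a list of three; "hand": the finger opening in cm, from 0 to 8.54. In form: {"translation": [[tx, ty, tz], ...], "angular": [[rx, ry, rz], ...], "hand": [hand, ...]}. A call has 1 to 5 rows; each row is the pose to reach, as a shift and turn from the pose commanded when the call began, along the tool's axes at that moment; what a row does not reach only later rows make up. A row lasts 1/12 s, in which the tool goes at most 41.7 mm and 7.16 degrees, less where a joint would pass 70% of its speed; a pose out of reach is approached as far as the arm can. A call with a gripper value outside its range is refused whole. The fingers move at their own pace and stop on an object; "squeeze" is the grip in N (left out, the last holds). Time passes only in rows, so rows that repeat a pose let the fingers close. It gives the time, the measured TCP pose, the force and the opening at its end, in the units of the state.
- manip.sense(): the state, without advancing time (a new reading comes with each control period).
- manip.snapshot(name): name is "scene" or "top" or "wrist"; returns a dict with "pixels" (420x560x3 uint8, red, green, blue), "fx", "fy", "cx", "cy" (pixels), "origin" and "orientation" of the camera in the world; the wrist camera has in their place "T_tool_cam" (4x4, takes a point from camera to tool coordinates, whose origin is the TCP and whose axes are the flange's). Camera axes: x right, y up, looking along -z (the intrinsics and any distortion apply to the point x, -y, -z); pixel columns grow to the right and rows downward; lengths in m; the calibration is good to about 2 mm. A picture is of the moment at which its call begins: read the wrist's pose just before it. There is no depth.
- manip.sign_off(): hands the job in, once; it reports no verdict.
Trained networks look in the newest picture that a camera, given by its name, has taken for a name from the list of things; names that differ only in an ending like _2 or _b are one class to them, and where a whole thing is asked for, a point or a joint stands for the part that bears it (a point fixed in the world has none). Each returns a list of dicts, best first, with "score" (0 to 1); they miss things now and then, are a little off and sometimes report something else, mostly with a low value. They report only what shows in the picture. A call takes as long as a camera call. They do not tell look-alikes from the thing itself.
- manip.trace(query, camera): "pixels" (420x560 bool, what is visible of it) and "extent" ([left, top, width, height] in pixels, round what is visible of it).
- manip.mark_of(query, camera): "point" ([column, row] in pixels: a listed point, or the origin of a listed thing).
The state is a dict: "t": time; "q": joint angles; "qd": joint speeds; "tau": joint torques, N m; "tcp_pos": TCP position; "tool_rot": TCP orientation; "force": force on the tool from outside, world axes, zero at the start; "ft_torque": the same for the moment, N m; "finger_gap": opening from 0.0 (shut) to 1.0 (fully open).
Only numpy, scipy, OpenCV 4.12 (cv2) and the standard library are available. Lean on these libraries where they do the work, as an engineer would, in place of code of your own. Each camera call takes 0.05 s, during which the arm holds its last target. There are 200 camera calls.

## Working session

There is one attempt and no reset: what is moved stays moved. The work goes in short steps, Python scripts to look and compute and a tool call to move; the robot and the scene stay as the last step left them, time stands still between calls to the robot, and variables do not carry over. Pictures are saved under pics/ and viewed, and the job is handed in when it is done.

Besides the shell and the picture viewer there is one more tool, called after "Emit:" as name(argument=value, ...) on one line, values as JSON. move_arm: Moves the arm, as the interface text tells. Its arguments: {"type":"object","properties":{"translation":{"type":"array","items":{"type":"array","items":{"type":"number"}}},"angular":{"type":"array","items":{"type":"array","items":{"type":"number"}}},"hand":{"type":"array","items":{"type":"number"}},"squeeze":{"type":"number"}},"required":["translation","angular","hand"]}

```bash
ls; mkdir -p pics; cat > h.py <<'E'
import numpy as np, cv2, json
from scipy.spatial.transform import Rotation as R
from station import manip
def save(c,name):
    s=manip.snapshot(c); cv2.imwrite(f'pics/{name}.png',s['pixels'][:,:,::-1]); 
    return s
E
python3 - <<'E'
from h import *
s=manip.sense(); print({k:np.round(v,3) for k,v in s.items()})
for c in ['scene','top','wrist']:
    d=save(c,c+'0'); print(c,{k:v for k,v in d.items() if k!='pixels'})
    for n in ['v_rest','v_notch','fixture','slot_end','fixed_v','rack','flat_rest','pin_rest','nut']:
        try: print(n,[(np.round(m['point']),round(m['score'],2)) for m in manip.mark_of(n,c)][:5])
        except Exception as e: print(n,e)
E
```

```text
pics
{'t': np.float64(0.0), 'q': array([ 0.996,  0.528,  1.434,  0.   ,  1.181, -0.178]), 'qd': array([-0.001, -0.001,  0.001,  0.001, -0.001, -0.001]), 'tau': array([-0.0000e+00, -4.4235e+01, -1.7803e+01, -0.0000e+00,  8.0000e-03,
       -0.0000e+00]), 'tcp_pos': array([0.241, 0.576, 0.23 ]), 'tool_rot': array([ 0.197,  0.98 , -0.001, -0.   ]), 'force': array([ 0.112, -0.433, -0.296]), 'ft_torque': array([ 0.029, -0.013, -0.007]), 'finger_gap': np.float64(0.998)}
scene {'fx': 401.1905405512024, 'fy': 401.1905405512024, 'cx': 282.436255407706, 'cy': 210.08603469135542, 'origin': array([ 0.9345135 , -0.67799114,  0.72783861]), 'orientation': array([0.40576934, 0.10091539, 0.22820905, 0.87925421])}
v_rest [(array([160., 259.]), 0.85), (array([226., 243.]), 0.72), (array([189., 286.]), 0.62)]
v_notch [(array([221., 218.]), 0.81), (array([188., 264.]), 0.75), (array([137., 291.]), 0.73), (array([153., 240.]), 0.62)]
fixture [(array([312., 205.]), 0.87)]
slot_end [(array([298., 201.]), 0.59)]
fixed_v [(array([326., 163.]), 0.61)]
rack [(array([217., 293.]), 0.64)]
flat_rest [(array([220.,
[... 759 characters left out ...]
t_rest [(array([368., 229.]), 0.77)]
pin_rest [(array([359., 208.]), 0.57)]
nut [(array([217., 214.]), 0.52), (array([108., 229.]), 0.49)]
wrist {'fx': 313.70814746879176, 'fy': 313.70814746879176, 'cx': 275.13374017659504, 'cy': 202.53220291708578, 'T_tool_cam': array([[-1.17443978e-03,  9.64631574e-01,  2.63599218e-01,
         6.66440202e-02],
       [ 9.99999034e-01,  9.36809306e-04,  1.02717607e-03,
         8.99503576e-04],
       [ 7.43904271e-04,  2.63600170e-01, -9.64631742e-01,
        -1.42210988e-01],
       [ 0.00000000e+00,  0.00000000e+00,  0.00000000e+00,
         1.00000000e+00]])}
v_rest []
v_notch []
fixture []
slot_end []
fixed_v []
rack []
flat_rest []
pin_rest []
nut []
```

```bash
python3 - <<'E'
import cv2
a=cv2.imread('pics/top0.png'); cv2.imwrite('pics/top0c.png',cv2.resize(a[140:340,150:450],None,fx=2.6,fy=2.6,interpolation=cv2.INTER_CUBIC))
a=cv2.imread('pics/scene0.png'); cv2.imwrite('pics/scene0c.png',cv2.resize(a[130:330,100:400],None,fx=2.6,fy=2.6,interpolation=cv2.INTER_CUBIC))
E
```

```text
(no output)
```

View pics/top0c.png

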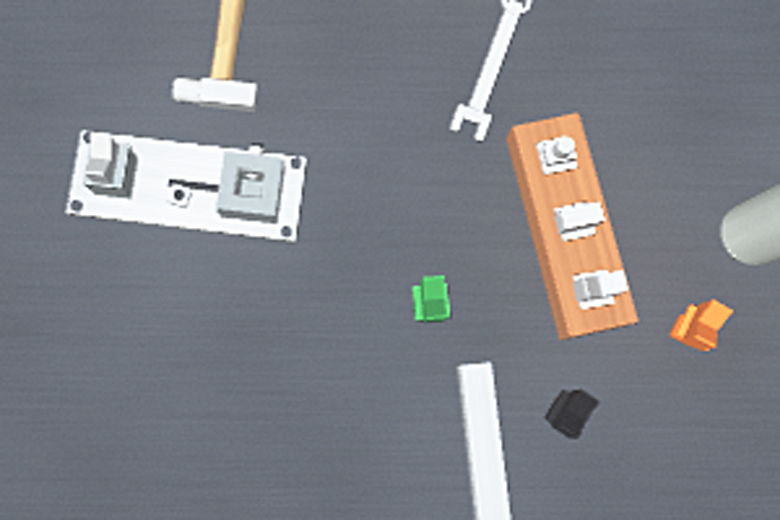

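View pics/scene0c.png

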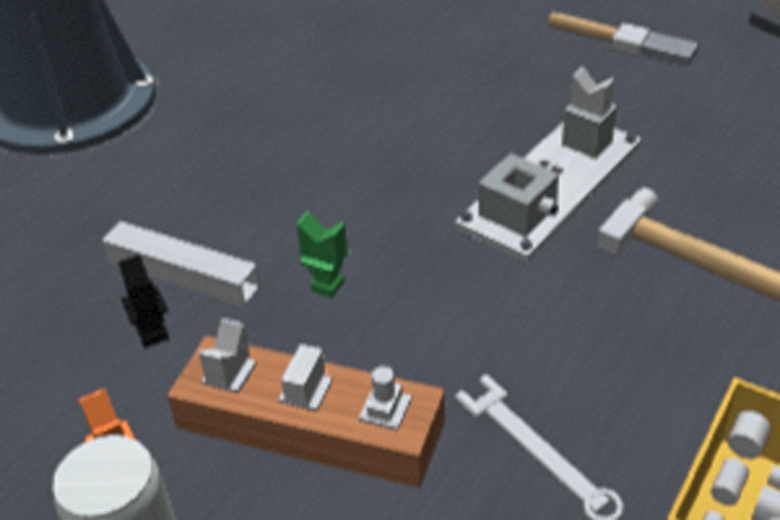

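View pics/top0.png

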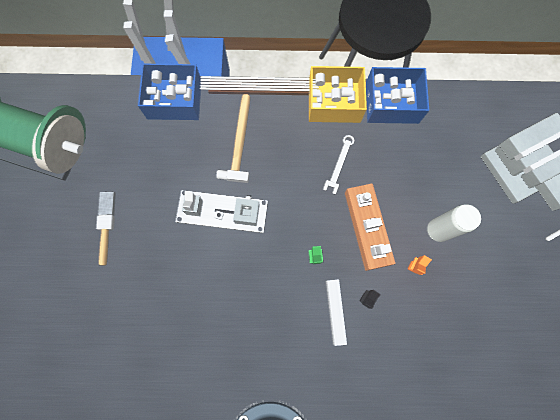

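Candidates for the v_rest in the top picture: bare steel in the rack's near pocket (~380,250), green (316,255), black (370,298), orange (420,266). I choose the steel one in the rack. Next I'll triangulate it.

```bash
cat >> h.py <<'E'
def cam(s,pose=None):
    """returns K, Rwc(cv axes) , origin"""
    K=np.array([[s['fx'],0,s['cx']],[0,s['fy'],s['cy']],[0,0,1]])
    F=np.diag([1.,-1,-1])
    if 'origin' in s: return K,R.from_quat(s['orientation']).as_matrix()@F,np.array(s['origin'])
    T=np.array(s['T_tool_cam']); p,q=pose; Rt=R.from_quat(q).as_matrix()
    return K,Rt@T[:3,:3]@F,Rt@T[:3,3]+p
def ray(c,uv):
    K,Rm,o=c; d=Rm@np.linalg.solve(K,[uv[0],uv[1],1]); return o,d
def onz(c,uv,z):
    o,d=ray(c,uv); return o+d*(z-o[2])/d[2]
def proj(c,P):
    K,Rm,o=c; p=(np.atleast_2d(P)-o)@Rm; p=p@K.T; return p[:,:2]/p[:,2:]
def tri(l):
    A=np.zeros((3,3));b=np.zeros(3)
    for c,uv in l:
        o,d=ray(c,uv); d=d/np.linalg.norm(d); M=np.eye(3)-np.outer(d,d); A+=M;b+=M@o
    return np.linalg.solve(A,b)
def wsnap(name):
    st=manip.sense(); s=manip.snapshot('wrist'); cv2.imwrite(f'pics/{name}.png',s['pixels'][:,:,::-1])
    return s,cam(s,(np.array(st['tcp_pos']),st['tool_rot'])),st
E
python3 - <<'E'
from h import *
t=manip.snapshot('top'); T=cam(t); S=cam(manip.snapshot('scene'))
print('notch',tri([(T,(379,247)),(S,(188,264))]))
print('fixedv',tri([(T,(188,202)),(S,(326,163))]))
print('slot_end',tri([(T,(247,211)),(S,(298,201))]))
print('fixture',tri([(T,(221,215)),(S,(312,205))]))
def crop(u,v): return (150+u/2.6,140+v/2.6)
# rack top corners from crop
for u,v in [(510,128),(577,114),(637,322),(567,338)]: print('rack',onz(T,crop(u,v),.044))
for u,v in [(82,130),(306,156),(297,241),(66,212)]: print('plate',onz(T,crop(u,v),.012))
for u,v in [(222,152),(284,159),(279,222),(218,215)]: print('block',onz(T,crop(u,v),.057))
for u,v in [(236,168),(265,170),(263,196),(235,194)]: print('hole',onz(T,crop(u,v),.057))
E
```

```text
notch [ 0.48126717 -0.26546674  0.0770052 ]
fixedv [0.58701168 0.21704493 0.08992272]
slot_end [0.57489141 0.07007691 0.05054756]
fixture [ 0.58013897  0.14914526 -0.01943083]
rack [ 0.6402128  -0.19254868  0.044     ]
rack [ 0.65636231 -0.26210639  0.044     ]
rack [ 0.44361646 -0.31270616  0.044     ]
rack [ 0.42692876 -0.2431547   0.044     ]
plate [0.63996509 0.25505634 0.012     ]
plate [0.61536996 0.01739403 0.012     ]
plate [0.52457606 0.02480703 0.012     ]
plate [0.55128869 0.26539735 0.012     ]
block [0.60653798 0.1010419  0.057     ]
block [0.60026163 0.0383442  0.057     ]
block [0.53565812 0.04165031 0.057     ]
block [0.54177194 0.10245862 0.057     ]
hole [0.59015388 0.0863245  0.057     ]
hole [0.58855396 0.05713189 0.057     ]
hole [0.56180597 0.05832913 0.057     ]
hole [0.56340295 0.08634988 0.057     ]
```

```bash
cat >> h.py <<'E'
def plan(pos,yaw_deg):
    """tool y axis at world yaw (deg), pointing straight down"""
    st=manip.sense(); Rt=R.from_quat(st['tool_rot']); y=np.deg2rad(yaw_deg)
    ty=np.array([np.cos(y),np.sin(y),0]); tz=np.array([0,0,-1.]); tx=np.cross(ty,tz)
    Rd=R.from_matrix(np.c_[tx,ty,tz])
    d=np.array(pos)-st['tcp_pos']
    print('t',round(float(st['t']),2),'tcp',np.round(st['tcp_pos'],4),'trans cm',np.round(Rt.inv().apply(d)*100,2),'ang',np.round((Rt.inv()*Rd).as_rotvec(degrees=True),2),'f',np.round(st['force'],1))
E
python3 - <<'E'
from h import *
T=cam(manip.snapshot('top'))
plan((.575,.09,.24),83.8)
for n,uv,z in [('can',(438,235),0.02),('cantop',(467,218),.17),('orange',(420,266),.02),('black',(370,298),.02),('green',(316,255),.04)]: print(n,onz(T,uv,z))
E
```

```text
t 1.65 tcp [0.2409 0.5767 0.2313] trans cm [-49.58 -32.03  -0.87] ang [ -0.     0.   -16.48] f [-0.1  0.5 -0.1]
can [ 0.52429077 -0.43868753  0.02      ]
cantop [ 0.53909739 -0.4468075   0.17      ]
orange [ 0.44136347 -0.38507533  0.02      ]
black [ 0.35762262 -0.25094091  0.02      ]
green [ 0.46357207 -0.1110101   0.04      ]
```

Emit:
move_arm(translation=[[-49.6,-32.0,-0.9],[-49.6,-32.0,-0.9],[-49.6,-32.0,-0.9],[-49.6,-32.0,-0.9],[-49.6,-32.0,-0.9]], angular=[[0,0,-16.5],[0,0,-16.5],[0,0,-16.5],[0,0,-16.5],[0,0,-16.5]], hand=[8.5,8.5,8.5,8.5,8.5])

```text
t: 2.07
tcp_pos: [0.3577, 0.4065, 0.2346]
tool_rot: [0.053, 0.999, 0.0, 0.0]
force: [0.5, 0.1, 0.3]
finger_gap: 0.992
```

```bash
python3 -c "
from h import *
plan((.575,.09,.24),83.8)"
```

```text
t 2.07 tcp [0.3577 0.4065 0.2346] trans cm [-24.98 -29.15  -0.53] ang [0.01 0.03 0.08] f [0.5 0.1 0.3]
```

Emit:
move_arm(translation=[[-25.0,-29.0,-0.5],[-25.0,-29.0,-0.5],[-25.0,-29.0,-0.5],[-25.0,-29.0,-0.5],[-25.0,-29.0,-0.5]], angular=[[0,0,0],[0,0,0],[0,0,0],[0,0,0],[0,0,0]], hand=[8.5,8.5,8.5,8.5,8.5])

```text
t: 2.48
tcp_pos: [0.4762, 0.2346, 0.2375]
tool_rot: [0.054, 0.999, 0.0, 0.0]
force: [1.2, 0.2, 0.4]
finger_gap: 0.99
```

```bash
python3 -c "
from h import *
plan((.575,.09,.24),83.8)"
```

```text
t 2.48 tcp [0.4762 0.2346 0.2375] trans cm [-11.38 -13.31  -0.25] ang [0.02 0.03 0.02] f [1.2 0.2 0.4]
```

Emit:
move_arm(translation=[[-10.0,-12.0,-0.2],[-10.0,-12.0,-0.2],[-10.0,-12.0,-0.2],[-10.0,-12.0,-0.2],[-10.0,-12.0,-0.2]], angular=[[0,0,0],[0,0,0],[0,0,0],[0,0,0],[0,0,0]], hand=[8.5,8.5,8.5,8.5,8.5])

```text
t: 2.9
tcp_pos: [0.5664, 0.1009, 0.2396]
tool_rot: [0.057, 0.998, -0.001, 0.003]
force: [0.3, 0.2, 0.4]
finger_gap: 0.995
```

```bash
python3 - <<'E'
from h import *
s,c,st=wsnap('w1'); np.savez('w1.npz',K=c[0],R=c[1],o=c[2]); plan((.575,.09,.24),83.8)
for n in ['slot_end','fixed_v','fixture','nut']: print(n,[(np.round(m['point']),round(m['score'],2)) for m in manip.mark_of(n,'wrist')][:5])
E
```

```text
t 2.95 tcp [0.5639 0.1035 0.2392] trans cm [-1.25 -1.21 -0.08] ang [-0.01  0.1  -0.26] f [-1.  -0.7  0.6]
slot_end [(array([240., 194.]), 0.66), (array([317., 168.]), 0.27)]
fixed_v [(array([396., 199.]), 0.7)]
fixture [(array([308., 180.]), 0.96)]
nut [(array([314., 169.]), 0.71)]
```

View pics/w1.png

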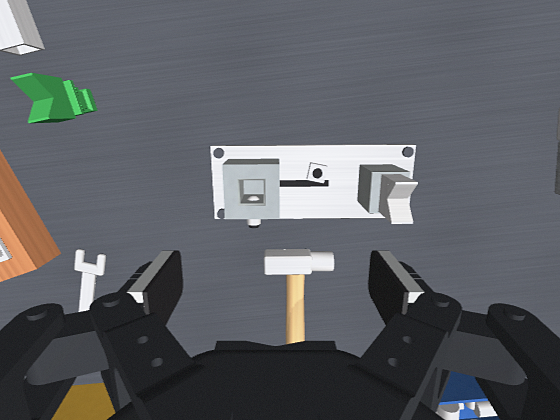

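```bash
python3 - <<'E'
from h import *
s,c,st=wsnap('w2'); np.savez('w2.npz',K=c[0],R=c[1],o=c[2]); plan((.575,.09,.24),83.8)
a=cv2.imread('pics/w2.png'); cv2.imwrite('pics/w2c.png',cv2.resize(a[135:235,205:305],None,fx=6,fy=6,interpolation=cv2.INTER_CUBIC))
cv2.imwrite('pics/w2d.png',cv2.resize(a[135:235,325:425],None,fx=6,fy=6,interpolation=cv2.INTER_CUBIC))
E
```

```text
t 3.2 tcp [0.5607 0.1077 0.2391] trans cm [-1.61 -1.61 -0.09] ang [ 0.01 -0.05  0.13] f [0.2 0.1 0. ]
```

View pics/w2c.png

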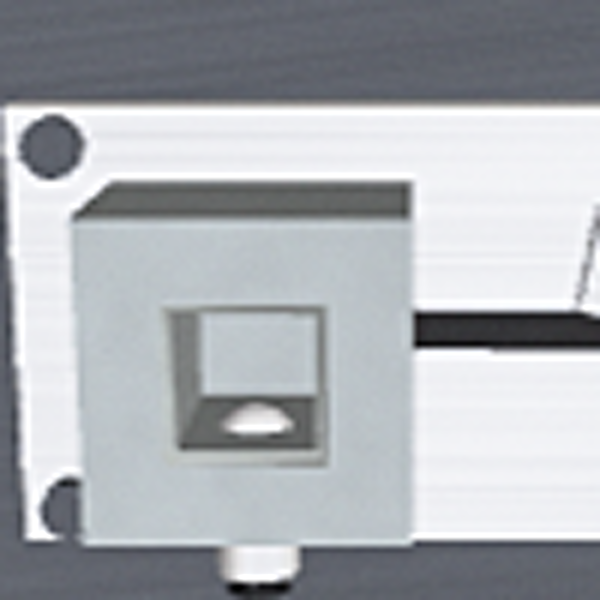

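View pics/w2d.png

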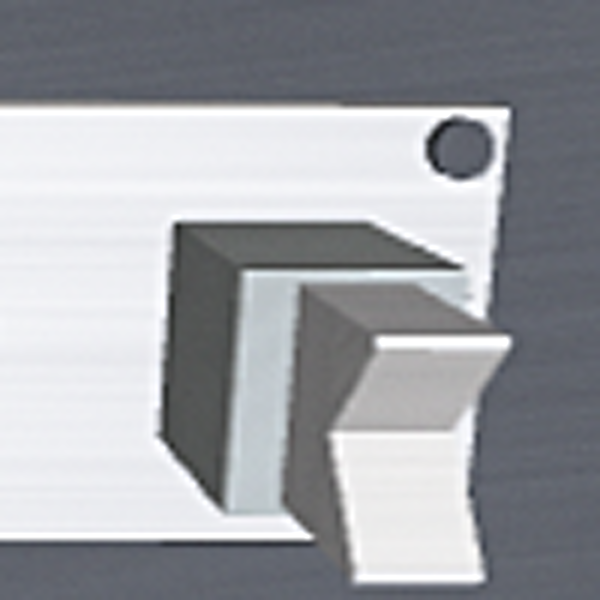

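```bash
cat > fitfix.py <<'E'
from h import *
from scipy.optimize import least_squares
d=np.load('w2.npz'); c=(d['K'],d['R'],d['o'])
f=lambda l,ox:[((u+.5)/6-.5+ox,(v+.5)/6-.5+135) for u,v in l]
bl=f([(76,218),(412,218),(412,545),(84,545)],205); ho=f([(165,309),(327,309),(329,466),(172,466)],205)
pl=f([(7,105),(27,540)],205)+f([(510,107)],325)
fv=f([(375,338),(512,338),(330,430),(470,430),(352,582),(485,582)],325)
uv=np.array(bl+ho+pl+fv)
def model(p):
    x,y,yaw,s=p[:4]; B=[]
    for h in (30,12.75):
        for a,b in [(-1,-1),(-1,1),(1,1),(1,-1)]: B.append((a*h,s*1000+b*h,57))
    B+=[(-45,-120,12),(45,-120,12),(-45,120,12)]
    B+=[(-20,65,103),(-20,85,103),(0,65,86),(0,85,86),(20,65,103),(20,85,103)]
    B=np.array(B)/1000; cc,ss=np.cos(yaw),np.sin(yaw)
    return np.c_[x+cc*B[:,0]-ss*B[:,1],y+ss*B[:,0]+cc*B[:,1],B[:,2]+(p[4] if len(p)>4 else 0)]
for n in (4,5):
    r=least_squares(lambda p:(proj(c,model(p))-uv).ravel(),[.583,.14,-.108,-.065,0][:n],loss='soft_l1')
    p=r.x; print(np.round(p,4),'yaw',np.rad2deg(p[2])); print(np.round((proj(c,model(p))-uv),1).tolist())
    m=model(p); print('hole centre',m[4:8].mean(0),'blk',m[:4].mean(0))
E
python3 fitfix.py
```

```text
[ 0.5826  0.1436 -0.1092 -0.0691] yaw -6.255972548615354
[[-1.1, 0.1], [0.5, 0.1], [0.5, 0.1], [0.2, -0.0], [1.2, 1.1], [-1.7, 1.1], [-1.7, -1.9], [0.8, -2.0], [-1.0, -0.2], [-0.2, 0.2], [0.5, -0.2], [0.9, -0.4], [0.0, -0.4], [0.4, 0.3], [-2.5, 0.3], [0.6, 0.3], [-0.3, 0.3]]
hole centre [0.57505427 0.07484409 0.057     ] blk [0.57505427 0.07484409 0.057     ]
[ 0.5829  0.1439 -0.1095 -0.0695 -0.0011] yaw -6.272198168321832
[[-0.9, 0.1], [0.4, 0.2], [0.4, -0.0], [0.3, -0.1], [1.3, 1.1], [-1.7, 1.1], [-1.7, -2.0], [0.9, -2.0], [-0.5, -0.1], [0.2, 0.1], [0.4, -0.1], [0.8, -0.4], [-0.1, -0.3], [0.3, 0.3], [-2.6, 0.3], [0.6, 0.2], [-0.5, 0.2]]
hole centre [0.57528777 0.07472095 0.055935  ] blk [0.57528777 0.07472095 0.055935  ]
```

```bash
python3 -c "
from h import *
plan((.46,-.24,.239),103.4)"
```

```text
t 3.2 tcp [0.5607 0.1077 0.2391] trans cm [ 6.330e+00 -3.564e+01  1.000e-02] ang [  0.02  -0.05 -19.47] f [0.2 0.1 0. ]
```

Emit:
move_arm(translation=[[6.3,-35.6,0],[6.3,-35.6,0],[6.3,-35.6,0],[6.3,-35.6,0],[6.3,-35.6,0]], angular=[[0,0,-19.5],[0,0,-19.5],[0,0,-19.5],[0,0,-19.5],[0,0,-19.5]], hand=[8.5,8.5,8.5,8.5,8.5])

```text
t: 3.62
tcp_pos: [0.5052, -0.0853, 0.2394]
tool_rot: [-0.118, 0.993, -0.0, 0.0]
force: [0.5, 0.2, -0.5]
finger_gap: 0.997
```

```bash
python3 -c "
from h import *
plan((.46,-.24,.239),103.4)"
```

```text
t 3.62 tcp [ 0.5052 -0.0853  0.2394] trans cm [  8.01 -13.98   0.04] ang [-0.    0.01  0.15] f [ 0.5  0.2 -0.5]
```

Emit:
move_arm(translation=[[7.6,-13.3,0],[7.6,-13.3,0],[7.6,-13.3,0],[7.6,-13.3,0],[7.6,-13.3,0]], angular=[[0,0,0],[0,0,0],[0,0,0],[0,0,0],[0,0,0]], hand=[8.5,8.5,8.5,8.5,8.5])

```text
t: 4.03
tcp_pos: [0.4624, -0.2368, 0.2396]
tool_rot: [-0.114, 0.993, -0.002, 0.0]
force: [-0.1, 0.9, 0.1]
finger_gap: 0.994
```

Emit:
move_arm(translation=[[0,0,0],[0,0,0]], angular=[[0,0,0],[0,0,0]], hand=[8.5,8.5])

```text
t: 4.2
tcp_pos: [0.4628, -0.2311, 0.2391]
tool_rot: [-0.117, 0.993, 0.001, -0.0]
force: [-0.7, 0.6, -0.3]
finger_gap: 0.996
```

```bash
python3 - <<'E'
from h import *
s,c,st=wsnap('w3'); np.savez('w3.npz',K=c[0],R=c[1],o=c[2]); plan((.46,-.24,.239),103.4)
print(proj(c,[(.474,-.268,.073)]))
for n in ['v_rest','v_notch']: print(n,[(np.round(m['point']),round(m['score'],2)) for m in manip.mark_of(n,'wrist')][:5])
E
```

```text
t 4.25 tcp [ 0.4629 -0.2307  0.2392] trans cm [ 0.5  -0.83  0.02] ang [ 0.05 -0.01  0.04] f [ 0.4  0.4 -1.1]
[[236.17471287 187.59612048]]
v_rest [(array([367., 189.]), 0.95), (array([242., 171.]), 0.88), (array([290.,  79.]), 0.76), (array([165., 129.]), 0.68)]
v_notch [(array([289.,  72.]), 0.96), (array([390., 210.]), 0.85), (array([234., 186.]), 0.72), (array([143., 128.]), 0.65)]
```

View pics/w3.png

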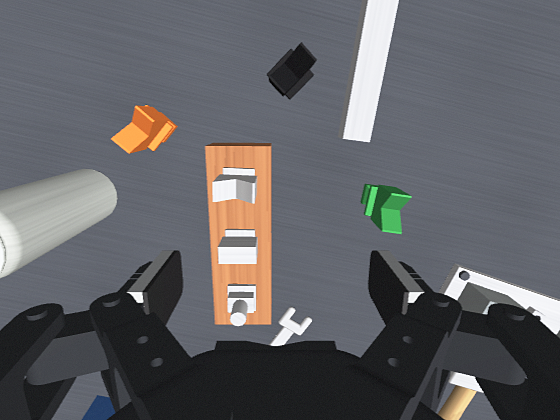

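```bash
python3 - <<'E'
from h import *
a=cv2.imread('pics/w3.png'); cv2.imwrite('pics/w3c.png',cv2.resize(a[135:235,190:290],None,fx=6,fy=6,interpolation=cv2.INTER_CUBIC))
E
```

```text
(no output)
```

View pics/w3c.png

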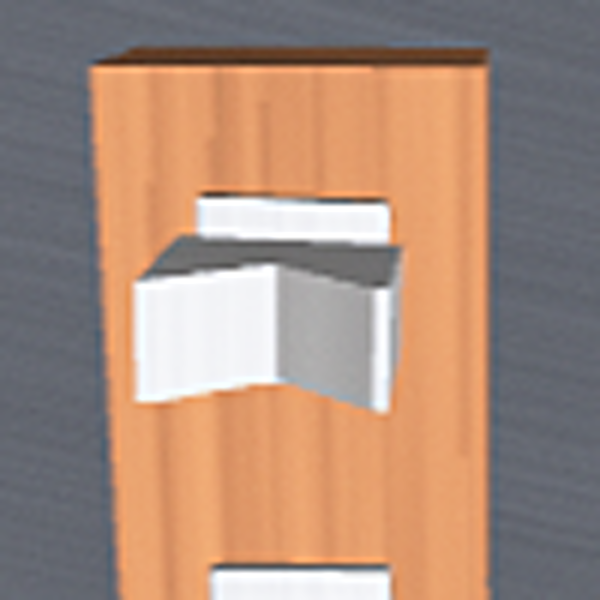

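```bash
cat > fitrest.py <<'E'
from h import *
from scipy.optimize import least_squares
def fit(c,uv,pts,p0):
    B=np.array(pts)/1000
    def model(p):
        cc,ss=np.cos(p[2]),np.sin(p[2])
        return np.c_[p[0]+cc*B[:,0]-ss*B[:,1],p[1]+ss*B[:,0]+cc*B[:,1],B[:,2]+(p[3] if len(p)>3 else 0)]
    r=least_squares(lambda p:(proj(c,model(p))-uv).ravel(),p0,loss='soft_l1')
    return r.x,np.round(proj(c,model(r.x))-uv,1)
if __name__=='__main__':
    d=np.load('w3.npz'); c=(d['K'],d['R'],d['o'])
    uv=np.array([((u+.5)/6-.5+190,(v+.5)/6-.5+135) for u,v in [(275,265),(275,383),(135,285),(135,403),(390,290),(388,412),(185,237),(403,248)]])
    # local frame: X=b (away from base, rest y), Y=a
    pts=[(-10,0,73),(10,0,73),(-10,-20,90),(10,-20,90),(-10,20,90),(10,20,90),(-10,-20,50),(-10,20,50)]
    for p0 in ([.474,-.268,.23],[.474,-.268,.23,0]):
        p,r=fit(c,uv,pts,p0); print(np.round(p,4),np.rad2deg(p[2])); print(r.tolist())
    # rack corners top face
    uv=np.array([((u+.5)/6-.5+190,(v+.5)/6-.5+135) for u,v in [(90,65),(490,65)]])
    P=[onz(c,q,.044) for q in uv]; print(P, np.linalg.norm(P[1]-P[0]))
    m=(P[0]+P[1])/2; y=np.deg2rad(13.4);print('pocket',m[:2]+.04*np.array([np.cos(y),np.sin(y)]), 'edge ang',np.rad2deg(np.arctan2(*(P[1]-P[0])[1::-1])))
E
python3 fitrest.py
```

```text
[ 0.4753 -0.2684  0.1945] 11.144867937361564
[[0.1, 0.2], [0.1, -0.1], [0.1, -0.5], [0.4, 0.2], [-0.1, 0.2], [-0.2, 0.2], [-1.0, 0.0], [0.1, -0.4]]
[ 0.4754 -0.2685  0.1944 -0.0006] 11.140155006928541
[[0.1, 0.2], [0.1, -0.1], [0.2, -0.5], [0.5, 0.2], [-0.1, 0.2], [-0.2, 0.2], [-0.9, 0.1], [0.1, -0.4]]
[array([ 0.44389785, -0.31182464,  0.044     ]), array([ 0.42759828, -0.24294193,  0.044     ])] 0.07078492098667052
pocket [ 0.4746591  -0.26811337] edge ang 103.31290608134991
```

The picture shows the V head's 40 mm width lying across the rack (channel along the rack at 11.1°), unlike the text's "x along the rack's length". I'll trust the picture and grip with the jaws along the rack, opened only part-way because of the neighbouring rest.

```bash
python3 -c "
from h import *
plan((.4753,-.2684,.2),11.1); plan((.4753,-.2684,.2),-40)"
```

```text
t 4.35 tcp [ 0.4632 -0.2307  0.2392] trans cm [-0.3  -3.95  3.92] ang [ 2.000e-02 -3.000e-02  9.238e+01] f [ 0.8 -0.2 -0.2]
t 4.35 tcp [ 0.4632 -0.2307  0.2392] trans cm [-0.3  -3.95  3.92] ang [ 1.0000e-02 -4.0000e-02  1.4348e+02] f [ 0.8 -0.2 -0.2]
```

Emit:
move_arm(translation=[[-0.3,-3.9,0],[-0.3,-3.9,0],[-0.3,-3.9,0],[-0.3,-3.9,0],[-0.3,-3.9,0]], angular=[[0,0,92.4],[0,0,92.4],[0,0,92.4],[0,0,92.4],[0,0,92.4]], hand=[4.5,4.5,4.5,4.5,4.5])

```text
t: 4.77
tcp_pos: [0.4752, -0.2685, 0.239]
tool_rot: [0.197, 0.98, 0.0, -0.0]
force: [-0.7, 0.5, -0.1]
finger_gap: 0.527
```

```bash
python3 -c "
from h import *
plan((.4753,-.2684,.2),11.1)"
```

```text
t 4.77 tcp [ 0.4752 -0.2685  0.239 ] trans cm [-0.01  0.01  3.9 ] ang [ 1.000e-02 -3.000e-02  5.618e+01] f [-0.7  0.5 -0.1]
```

Emit:
move_arm(translation=[[0,0,3.9],[0,0,3.9],[0,0,3.9],[0,0,3.9],[0,0,3.9]], angular=[[0,0,56.2],[0,0,56.2],[0,0,56.2],[0,0,56.2],[0,0,56.2]], hand=[4.5,4.5,4.5,4.5,4.5])

```text
t: 5.18
tcp_pos: [0.4752, -0.2683, 0.1998]
tool_rot: [0.489, 0.872, 0.0, -0.0]
force: [-0.1, -0.4, -0.3]
finger_gap: 0.526
```

```bash
python3 -c "
from h import *
plan((.4753,-.2684,.2),11.1)"
```

```text
t 5.18 tcp [ 0.4752 -0.2683  0.1998] trans cm [-0.02  0.   -0.02] ang [-2.000e-02 -5.000e-02  2.039e+01] f [-0.1 -0.4 -0.3]
```

Emit:
move_arm(translation=[[0,0,0],[0,0,0],[0,0,0],[0,0,0],[0,0,0]], angular=[[0,0,20.4],[0,0,20.4],[0,0,20.4],[0,0,20.4],[0,0,20.4]], hand=[4.5,4.5,4.5,4.5,4.5])

```text
t: 5.6
tcp_pos: [0.4751, -0.2687, 0.2002]
tool_rot: [0.632, 0.775, 0.0, -0.0]
force: [0.2, 0.1, -0.3]
finger_gap: 0.526
```

```bash
python3 - <<'E'
from h import *
s,c,st=wsnap('w4'); np.savez('w4.npz',K=c[0],R=c[1],o=c[2]); plan((.4753,-.2684,.1),11.1)
print(proj(c,[(.4753,-.2684,.073)]))
a=cv2.imread('pics/w4.png'); u,v=proj(c,[(.4753,-.2684,.073)])[0].astype(int); print(u,v)
u0,v0=max(u-60,0),max(v-60,0); cv2.imwrite('pics/w4c.png',cv2.resize(a[v0:v0+120,u0:u0+120],None,fx=5,fy=5,interpolation=cv2.INTER_CUBIC)); print(u0,v0)
E
```

```text
t 5.65 tcp [ 0.475  -0.269   0.2002] trans cm [ 0.05  0.04 10.02] ang [-0.   -0.01  0.44] f [ 0.1 -0.4  0.3]
[[275.03551218 195.23940293]]
275 195
215 135
```

View pics/w4.png

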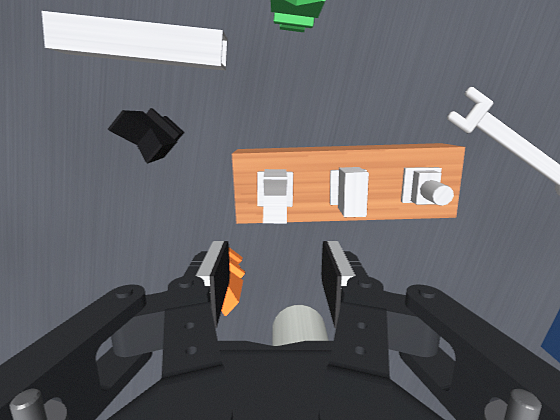

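View pics/w4c.png

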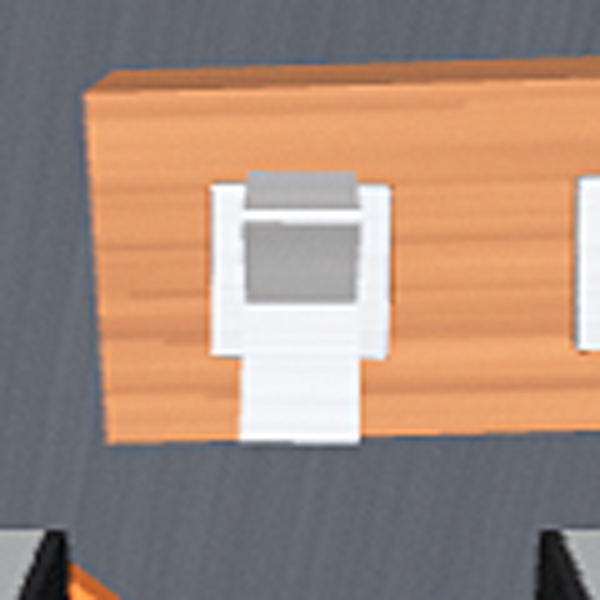

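```bash
python3 - <<'E'
from fitrest import *
d=np.load('w4.npz'); c=(d['K'],d['R'],d['o'])
uv=np.array([((u+.5)/5-.5+215,(v+.5)/5-.5+135) for u,v in [(210,184),(390,184),(390,358),(212,356),(243,208),(362,208),(240,442),(360,442),(245,303),(358,303)]])
pts=[(-17,17,50),(17,17,50),(17,-17,50),(-17,-17,50),(-10,20,90),(10,20,90),(-10,-20,90),(10,-20,90),(-10,0,73),(10,0,73)]
for p0 in ([.4753,-.2684,.19],[.4753,-.2684,.19,0]):
    p,r=fit(c,uv,pts,p0); print(np.round(p,4),np.rad2deg(p[2])); print(r.tolist())
plan((p[0],p[1],.056),11.1)
E
```

```text
[ 0.4751 -0.2682  0.1967] 11.267469065251898
[[0.2, 0.1], [0.4, 0.3], [-0.3, 0.2], [0.2, 0.4], [-0.6, -0.0], [0.1, 0.1], [0.3, -0.3], [-0.1, -0.3], [-0.1, -0.2], [-0.1, -0.1]]
[ 0.475  -0.268   0.1968  0.0012] 11.274717424530424
[[0.2, 0.0], [0.4, 0.2], [-0.2, 0.2], [0.2, 0.5], [-0.7, -0.1], [0.2, -0.0], [0.3, -0.2], [-0.1, -0.1], [-0.2, -0.2], [-0.1, -0.1]]
t 5.65 tcp [ 0.475  -0.269   0.2002] trans cm [ 0.1   0.02 14.42] ang [-0.   -0.01  0.44] f [ 0.1 -0.4  0.3]
```

Emit:
move_arm(translation=[[0.05,0,4],[0.05,0,8],[0.05,0,10],[0.05,0,12],[0.05,0,12.5]], angular=[[0,0,0.2],[0,0,0.2],[0,0,0.2],[0,0,0.2],[0,0,0.2]], hand=[4.5,4.5,4.5,4.5,4.5])

```text
t: 6.07
tcp_pos: [0.4731, -0.2677, 0.0722]
tool_rot: [0.635, 0.773, 0.0, -0.003]
force: [-0.9, 0.8, 0.0]
finger_gap: 0.528
```

```bash
python3 - <<'E'
from h import *
plan((.475,-.268,.056),11.2)
E
```

```text
t 6.07 tcp [ 0.4731 -0.2677  0.0722] trans cm [-0.08  0.19  1.61] ang [-0.21 -0.28  0.03] f [-0.9  0.8  0. ]
```

Emit:
move_arm(translation=[[0,0.1,1.0],[0,0.1,1.8],[0,0.1,1.8],[0,0.1,1.8]], angular=[[0,0,0],[0,0,0],[0,0,0],[0,0,0]], hand=[4.5,4.5,4.5,4.5])

```text
t: 6.4
tcp_pos: [0.476, -0.2694, 0.0576]
tool_rot: [0.635, 0.772, -0.0, 0.0]
force: [0.6, 0.8, -0.1]
finger_gap: 0.531
```

```bash
python3 - <<'E'
from h import *
plan((.475,-.268,.056),11.2)
E
```

```text
t 6.4 tcp [ 0.476  -0.2694  0.0576] trans cm [ 0.15 -0.07  0.16] ang [ 0.03  0.04 -0.07] f [ 0.6  0.8 -0.1]
```

Emit:
move_arm(translation=[[0.12,-0.06,0.15],[0.12,-0.06,0.15],[0.12,-0.06,0.15],[0.12,-0.06,0.15],[0.12,-0.06,0.15]], angular=[[0,0,0],[0,0,0],[0,0,0],[0,0,0],[0,0,0]], hand=[4.0,3.0,2.0,1.6,1.6], squeeze=60)

```text
t: 6.82
tcp_pos: [0.475, -0.2683, 0.0565]
tool_rot: [0.635, 0.772, -0.0, 0.001]
force: [-1.5, 0.6, 6.1]
finger_gap: 0.222
```

Emit:
move_arm(translation=[[0,0,0],[0,0,0]], angular=[[0,0,0],[0,0,0]], hand=[1.0,1.0])

```text
t: 6.98
tcp_pos: [0.475, -0.2683, 0.0565]
tool_rot: [0.635, 0.772, -0.0, 0.0]
force: [-1.2, 1.1, 5.4]
finger_gap: 0.22
```

```bash
python3 - <<'E'
from h import *
s,c,st=wsnap('w5'); np.savez('w5.npz',K=c[0],R=c[1],o=c[2]); print(st['finger_gap']*85.4); plan((.475,-.268,.15),11.2)
a=cv2.imread('pics/w5.png'); cv2.imwrite('pics/w5c.png',cv2.resize(a[120:320,175:375],None,fx=3,fy=3,interpolation=cv2.INTER_CUBIC))
E
```

```text
18.75585909618485
t 7.03 tcp [ 0.475  -0.2683  0.0565] trans cm [ 0.02  0.01 -9.35] ang [ 0.03  0.05 -0.09] f [-0.7  0.1  6.8]
```

View pics/w5c.png

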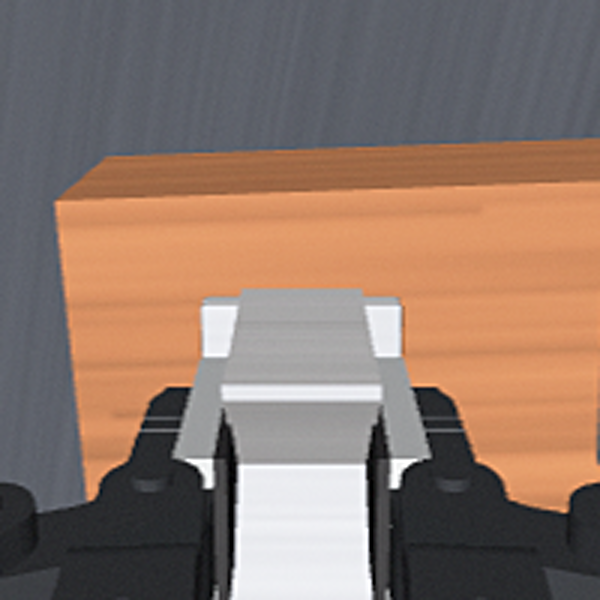

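Emit:
move_arm(translation=[[0,0,-1],[0,0,-2.5],[0,0,-4.5],[0,0,-7.5],[0,0,-10.3]], angular=[[0,0,0],[0,0,0],[0,0,0],[0,0,0],[0,0,0]], hand=[1.0,1.0,1.0,1.0,1.0])

```text
t: 7.45
tcp_pos: [0.474, -0.2674, 0.1593]
tool_rot: [0.635, 0.772, 0.0, -0.001]
force: [1.1, -0.6, -2.8]
finger_gap: 0.219
```

Emit:
move_arm(translation=[[0,0,0],[0,0,0],[0,0,0]], angular=[[0,0,0],[0,0,0],[0,0,0]], hand=[1.0,1.0,1.0])

```text
t: 7.7
tcp_pos: [0.474, -0.2674, 0.1581]
tool_rot: [0.635, 0.772, 0.0, -0.001]
force: [-0.5, 0.2, -2.9]
finger_gap: 0.22
```

```bash
python3 - <<'E'
from h import *
s,c,st=wsnap('w6'); np.savez('w6.npz',K=c[0],R=c[1],o=c[2],Rt=R.from_quat(st['tool_rot']).as_matrix(),p=st['tcp_pos']); print(st['finger_gap']*85.4); plan((.5751,.0748,.16),83.74)
a=cv2.imread('pics/w6.png'); cv2.imwrite('pics/w6c.png',cv2.resize(a[180:330,200:350],None,fx=4,fy=4,interpolation=cv2.INTER_CUBIC))
E
```

```text
18.784206264869095
t 7.75 tcp [ 0.4737 -0.2672  0.1574] trans cm [31.61 16.54 -0.21] ang [ -0.    -0.21 -72.64] f [-0.2 -0.3 -3. ]
```

View pics/w6c.png

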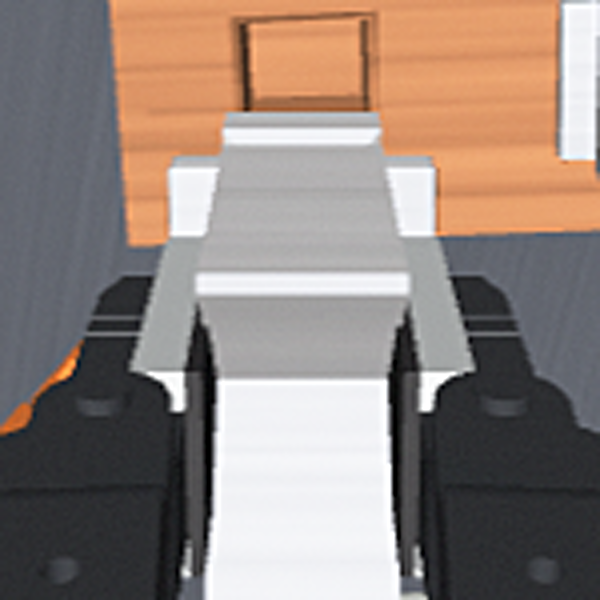

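```bash
cat > fithold.py <<'E'
from h import *
from scipy.optimize import least_squares
def hold(s_T,K,uv,pts,verbose=1):
    # rest frame in tool: rest axes: X_r=tool x, Y_r = -tool y..., up = -tool z
    F=np.diag([1.,-1,-1]); Rc=s_T[:3,:3]@F; o=s_T[:3,3]; c=(K,Rc,o)
    B=np.array(pts)/1000.; B=np.c_[B[:,0],B[:,1],.069-B[:,2]]  # relative to notch, tool axes (z down)
    def model(p): return R.from_euler('xyz',[p[3],p[4],p[5]]).apply(B)+[p[0],p[1],p[2]]
    r=least_squares(lambda p:(proj(c,model(p))-uv).ravel(),[0,0,-.019,0,0,0],loss='soft_l1')
    J=np.linalg.inv(r.jac.T@r.jac); 
    if verbose: print('mm',np.round(r.x[:3]*1000,2),'deg',np.round(np.rad2deg(r.x[3:]),2)); print(np.round(proj(c,model(r.x))-uv,1).tolist()); print('sd/px',np.round(np.sqrt(np.diag(J))*np.r_[1e3,1e3,1e3,57,57,57],2))
    return r.x
if __name__=='__main__':
    s=manip.snapshot('wrist'); K=np.array([[s['fx'],0,s['cx']],[0,s['fy'],s['cy']],[0,0,1]])
    px=[(197,272),(408,272),(170,157),(435,157),(218,378),(392,378),(222,128),(383,128)]
    uv=np.array([((u+.5)/4-.5+200,(v+.5)/4-.5+180) for u,v in px])
    pts=[(20,-10,86),(20,10,86),(17,-17,46),(17,17,46),(0,-10,69),(0,10,69),(12,-12,13),(12,12,13)]
    hold(np.array(s['T_tool_cam']),K,uv,pts)
    hold(np.array(s['T_tool_cam']),K,uv[:6],pts[:6])
E
python3 fithold.py
```

```text
mm [ -0.32   0.57 -15.28] deg [ 0.03  0.13 -0.27]
[[0.0, 0.1], [0.2, -0.2], [-0.6, 2.3], [0.7, 1.9], [-0.9, -0.4], [0.3, -0.7], [0.5, -0.3], [-0.3, -0.5]]
sd/px [0.8  0.29 1.81 0.41 0.46 0.88]
mm [  0.06   0.59 -15.3 ] deg [-0.09  1.23 -0.28]
[[-0.1, 0.4], [0.2, 0.1], [-0.6, 0.9], [1.0, 0.6], [-0.9, -1.2], [0.4, -1.4]]
sd/px [0.88 0.31 2.11 0.74 0.81 0.9 ]
```

Emit:
move_arm(translation=[[31.6,16.5,-1.0],[31.6,16.5,-1.0],[31.6,16.5,-1.0],[31.6,16.5,-1.0],[31.6,16.5,-1.0]], angular=[[0,0,-72.6],[0,0,-72.6],[0,0,-72.6],[0,0,-72.6],[0,0,-72.6]], hand=[1,1,1,1,1])

```text
t: 8.22
tcp_pos: [0.5329, -0.0664, 0.1628]
tool_rot: [0.365, 0.931, -0.0, -0.002]
force: [-0.0, -0.5, -2.4]
finger_gap: 0.222
```

```bash
python3 - <<'E'
from h import *
plan((.5751,.0745,.16),83.74)
E
```

```text
t 8.22 tcp [ 0.5329 -0.0664  0.1628] trans cm [ 6.47 13.2   0.29] ang [-2.000e-02 -2.200e-01 -3.652e+01] f [-0.  -0.5 -2.4]
```

Emit:
move_arm(translation=[[6.5,13.2,0],[6.5,13.2,0],[6.5,13.2,0],[6.5,13.2,0],[6.5,13.2,0]], angular=[[0,0,-36.5],[0,0,-36.5],[0,0,-36.5],[0,0,-36.5],[0,0,-36.5]], hand=[1,1,1,1,1])

```text
t: 8.63
tcp_pos: [0.5766, 0.0776, 0.1627]
tool_rot: [0.058, 0.998, 0.001, -0.001]
force: [-0.1, -0.6, -3.8]
finger_gap: 0.222
```

Emit:
move_arm(translation=[[0,0,0],[0,0,0]], angular=[[0,0,0],[0,0,0]], hand=[1,1])

```text
t: 8.8
tcp_pos: [0.5754, 0.0726, 0.1629]
tool_rot: [0.065, 0.998, -0.0, -0.002]
force: [-0.5, 0.5, -3.7]
finger_gap: 0.216
```

```bash
python3 - <<'E'
from h import *
plan((.5751,.0745,.13),83.74)
E
```

```text
t 8.8 tcp [0.5754 0.0726 0.1629] trans cm [0.04 0.18 3.29] ang [-0.03 -0.2  -1.15] f [-0.5  0.5 -3.7]
```

Emit:
move_arm(translation=[[0,0.15,1],[0,0.15,2],[0,0.15,2.5],[0,0.15,2.5],[0,0.15,2.5]], angular=[[0,0,-0.5],[0,0,-0.5],[0,0,-0.5],[0,0,-0.5],[0,0,-0.5]], hand=[1,1,1,1,1])

```text
t: 9.22
tcp_pos: [0.5761, 0.0733, 0.1386]
tool_rot: [0.06, 0.998, -0.0, -0.001]
force: [0.6, -0.8, -2.4]
finger_gap: 0.223
```

```bash
python3 - <<'E'
from h import *
s,c,st=wsnap('w7'); np.savez('w7.npz',K=c[0],R=c[1],o=c[2]); plan((.5751,.0745,.13),83.74)
a=cv2.imread('pics/w7.png'); cv2.imwrite('pics/w7c.png',cv2.resize(a[130:280,185:385],None,fx=4,fy=4,interpolation=cv2.INTER_CUBIC))
# predicted features
d=np.deg2rad(-6.26); 
for n,(x,y,z) in {'blkTL':(-30,-30,57),'blkTR':(-30,30,57),'foot':(-12,-12,78)}.items():
    w=np.array([.5751,.0748])+np.array([[np.cos(d),-np.sin(d)],[np.sin(d),np.cos(d)]])@[x/1000,y/1000]
    q=proj(c,[(*w,z/1000)])[0]; print(n,q,((q-[185,130])*4).round())
E
```

```text
t 9.27 tcp [0.5767 0.0733 0.1392] trans cm [0.17 0.1  0.92] ang [-0.   -0.03 -0.59] f [-0.4  0.6 -3.3]
blkTL [233.96422247 168.41202547] [196. 154.]
blkTR [317.51697954 167.44504189] [530. 150.]
foot [258.10528533 199.76442415] [292. 279.]
```

View pics/w7c.png

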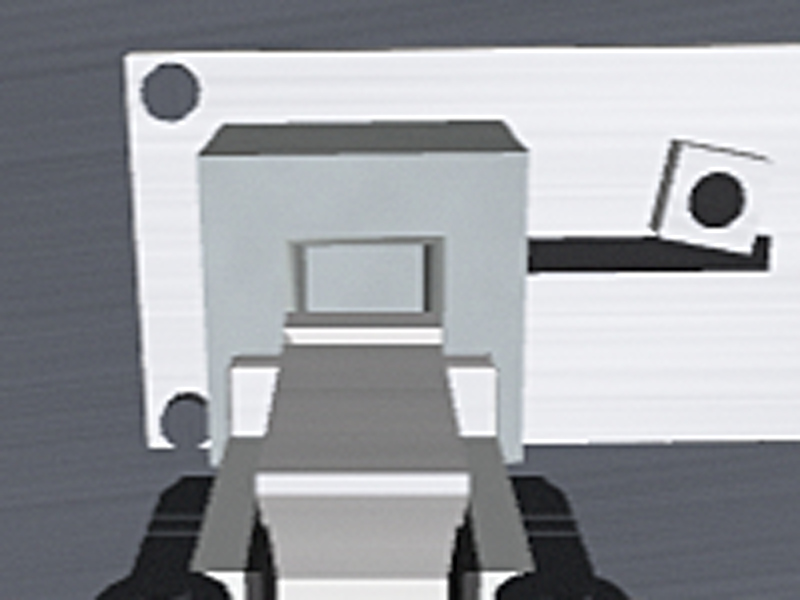

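```bash
python3 - <<'E'
from h import *
d=np.load('w7.npz'); c=(d['K'],d['R'],d['o'])
px=lambda u,v:((u+.5)/4-.5+185,(v+.5)/4-.5+130)
d_=np.deg2rad(-6.26); ex=np.array([np.cos(d_),np.sin(d_)]); ey=np.array([-ex[1],ex[0]])
st=manip.sense(); tcp=np.array(st['tcp_pos'])[:2]
def loc(u,v,z):
    p=onz(c,px(u,v),z)[:2]-tcp; return np.round([p@ex*1000,p@ey*1000],2)
print('block TL,TR', loc(199,155,.057),loc(528,152,.057))
print('hole TL,TR', loc(288,241,.057),loc(443,238,.057))
print('shank', loc(285,326,.0997),loc(442,326,.0997), 'collar', loc(231,362,.139-.0525+.046),loc(495,360,.139-.0525+.046))
print('head', loc(257,474,.139-.0525+.086),loc(469,474,.139-.0525+.086))
E
```

```text
block TL,TR [-31.73 -28.43] [-31.58  30.63]
hole TL,TR [-15.72 -12.88] [-15.95  15.46]
shank [-12.3  -10.95] [-12.03  12.71] collar [-17.53 -15.56] [-17.42  17.29]
head [-19.76  -8.98] [-19.53  10.78]
```

Emit:
move_arm(translation=[[0.15,0.04,0.9],[0.15,0.04,0.9],[0.15,0.04,0.9],[0.15,0.04,0.9],[0.15,0.04,0.9]], angular=[[0,0,-0.6],[0,0,-0.6],[0,0,-0.6],[0,0,-0.6],[0,0,-0.6]], hand=[1,1,1,1,1])

```text
t: 9.68
tcp_pos: [0.5755, 0.0745, 0.1307]
tool_rot: [0.054, 0.999, -0.0, 0.0]
force: [-0.2, 0.3, -2.9]
finger_gap: 0.219
```

```bash
python3 - <<'E'
from h import *
plan((.5752,.0738,.12),83.74)
E
```

```text
t 9.68 tcp [0.5755 0.0745 0.1307] trans cm [ 0.02 -0.07  1.07] ang [0.   0.03 0.08] f [-0.2  0.3 -2.9]
```

Emit:
move_arm(translation=[[0.02,-0.05,0.9],[0.02,-0.05,1.8],[0.02,-0.05,1.8],[0.02,-0.05,1.8],[0.02,-0.05,1.8]], angular=[[0,0,0],[0,0,0],[0,0,0],[0,0,0],[0,0,0]], hand=[1,1,1,1,1])

```text
t: 10.1
tcp_pos: [0.5749, 0.074, 0.1121]
tool_rot: [0.054, 0.999, -0.0, -0.0]
force: [0.9, 0.1, -2.8]
finger_gap: 0.218
```

```bash
python3 - <<'E'
from h import *
s,c,st=wsnap('w8'); np.savez('w8.npz',K=c[0],R=c[1],o=c[2]); plan((.5752,.0738,.11),83.74)
a=cv2.imread('pics/w8.png'); cv2.imwrite('pics/w8c.png',cv2.resize(a[130:280,185:385],None,fx=4,fy=4,interpolation=cv2.INTER_CUBIC))
E
```

```text
t 10.15 tcp [0.5752 0.074  0.1124] trans cm [-0.01 -0.02  0.24] ang [0.   0.   0.08] f [ 0.1 -1.2 -2.7]
```

View pics/w8c.png

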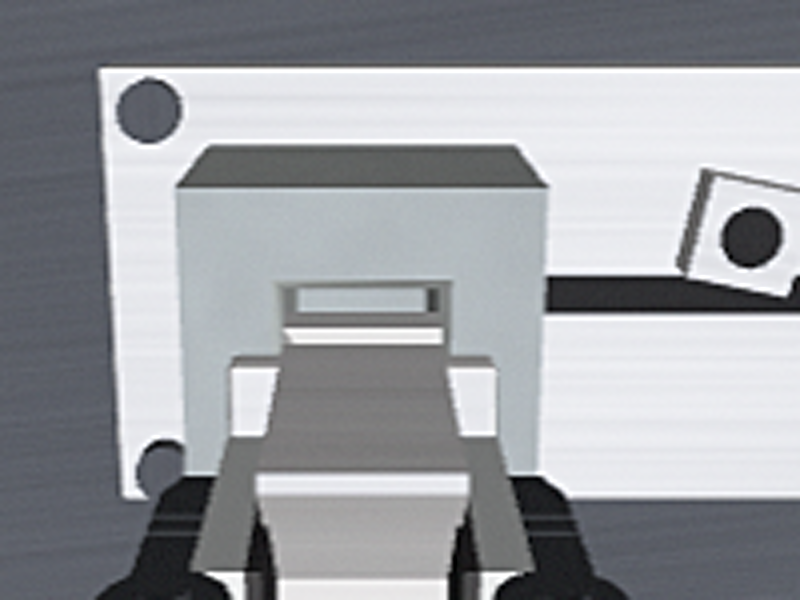

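```bash
python3 - <<'E'
from h import *
d=np.load('w8.npz'); c=(d['K'],d['R'],d['o'])
px=lambda u,v:((u+.5)/4-.5+185,(v+.5)/4-.5+130)
d_=np.deg2rad(-6.26); ex=np.array([np.cos(d_),np.sin(d_)]); ey=np.array([-ex[1],ex[0]])
tcp=np.array([.5752,.074])
def loc(u,v,z):
    p=onz(c,px(u,v),z)[:2]-tcp; return np.round([p@ex*1000,p@ey*1000],2)
z0=.1124-.0525
print('block TL,TR', loc(177,187,.057),loc(547,187,.057))
print('hole TL,TR', loc(277,282,.057),loc(452,282,.057))
print('hole inner', loc(295,286,.055),loc(438,286,.055))
print('shank', loc(283,326,z0+.013),loc(443,326,z0+.013), 'collar', loc(231,362,z0+.046),loc(495,362,z0+.046))
print('head', loc(257,474,z0+.086),loc(469,474,z0+.086))
E
```

```text
block TL,TR [-30.1  -28.92] [-30.12  30.06]
hole TL,TR [-14.44 -13.25] [-14.45  15.22]
hole inner [-13.23 -10.44] [-13.24  13.08]
shank [-11.77 -11.34] [-11.78  12.82] collar [-17.05 -15.7 ] [-17.07  17.18]
head [-19.4   -9.15] [-19.41  10.63]
```

Emit:
move_arm(translation=[[0,0,0.2],[0,0,0.4],[0,0,0.6],[0,0,0.8],[0,0,0.8]], angular=[[0,0,0],[0,0,0],[0,0,0],[0,0,0],[0,0,0]], hand=[1,1,1,1,1])

```text
t: 10.57
tcp_pos: [0.5746, 0.074, 0.104]
tool_rot: [0.054, 0.999, -0.0, -0.0]
force: [-0.3, -0.7, -3.3]
finger_gap: 0.22
```

```bash
python3 - <<'E'
from h import *
plan((.5752,.074,.0695),83.74); print(manip.sense()['ft_torque'].round(2))
E
```

```text
t 10.57 tcp [0.5746 0.074  0.104 ] trans cm [-0.06  0.01  3.45] ang [-0.   -0.05  0.09] f [-0.3 -0.7 -3.3]
[ 0.01 -0.    0.01]
```

Emit:
move_arm(translation=[[-0.03,0,0.2],[-0.03,0,0.4],[-0.03,0,0.6],[-0.03,0,0.8],[-0.03,0,0.8]], angular=[[0,0,0],[0,0,0],[0,0,0],[0,0,0],[0,0,0]], hand=[1,1,1,1,1])

```text
t: 10.98
tcp_pos: [0.575, 0.074, 0.096]
tool_rot: [0.054, 0.999, 0.0, -0.0]
force: [-0.6, 0.6, -4.3]
finger_gap: 0.218
```

```bash
python3 - <<'E'
from h import *
plan((.5752,.074,.0695),83.74); print(manip.sense()['ft_torque'].round(2))
E
```

```text
t 10.98 tcp [0.575 0.074 0.096] trans cm [-0.03  0.01  2.65] ang [-0.   -0.05  0.08] f [-0.6  0.6 -4.3]
[0.03 0.22 0.02]
```

Emit:
move_arm(translation=[[0,0,0.15],[0,0,0.3],[0,0,0.45],[0,0,0.6],[0,0,0.7]], angular=[[0,0,0],[0,0,0],[0,0,0],[0,0,0],[0,0,0]], hand=[1,1,1,1,1])

```text
t: 11.4
tcp_pos: [0.5738, 0.0742, 0.09]
tool_rot: [0.054, 0.999, 0.0, -0.002]
force: [-4.6, -0.2, 4.9]
finger_gap: 0.216
```

```bash
python3 - <<'E'
from h import *
plan((.5752,.074,.0695),83.74); print(manip.sense()['ft_torque'].round(2))
E
```

```text
t 11.4 tcp [0.5738 0.0742 0.09  ] trans cm [-0.15 -0.    2.05] ang [-0.   -0.18  0.09] f [-4.6 -0.2  4.9]
[ 0.07  1.07 -0.06]
```

Emit:
move_arm(translation=[[0,0,0.15],[0,0,0.3],[0,0,0.45],[0,0,0.6],[0,0,0.7]], angular=[[0,0,0],[0,0,0],[0,0,0],[0,0,0],[0,0,0]], hand=[1,1,1,1,1])

```text
t: 11.82
tcp_pos: [0.5738, 0.0742, 0.0824]
tool_rot: [0.054, 0.999, 0.0, -0.002]
force: [-3.9, 0.8, 3.3]
finger_gap: 0.223
```

```bash
python3 - <<'E'
from h import *
plan((.5752,.074,.0695),83.74); print(manip.sense()['ft_torque'].round(2))
E
```

```text
t 11.82 tcp [0.5738 0.0742 0.0824] trans cm [-0.14 -0.    1.29] ang [-0.   -0.18  0.09] f [-3.9  0.8  3.3]
[0.13 1.02 0.  ]
```

Emit:
move_arm(translation=[[0,0,0.15],[0,0,0.3],[0,0,0.45],[0,0,0.6],[0,0,0.7]], angular=[[0,0,0],[0,0,0],[0,0,0],[0,0,0],[0,0,0]], hand=[1,1,1,1,1])

```text
t: 12.23
tcp_pos: [0.5738, 0.0741, 0.075]
tool_rot: [0.054, 0.999, 0.0, -0.002]
force: [-4.4, -0.5, -0.5]
finger_gap: 0.221
```

```bash
python3 - <<'E'
from h import *
plan((.5752,.074,.0695),83.74); print(manip.sense()['ft_torque'].round(2))
E
```

```text
t 12.23 tcp [0.5738 0.0741 0.075 ] trans cm [-0.14  0.    0.55] ang [-0.   -0.19  0.09] f [-4.4 -0.5 -0.5]
[ 0.07  1.02 -0.03]
```

Emit:
move_arm(translation=[[0,0,0.1],[0,0,0.2],[0,0,0.3],[0,0,0.4],[0,0,0.4]], angular=[[0,0,0],[0,0,0],[0,0,0],[0,0,0],[0,0,0]], hand=[1,1,1,1,1])

```text
t: 12.65
tcp_pos: [0.5742, 0.074, 0.0702]
tool_rot: [0.054, 0.999, 0.0, -0.001]
force: [-3.7, 0.6, -7.8]
finger_gap: 0.22
```

Emit:
move_arm(translation=[[0,0,0.03],[0,0,0.06],[0,0,0.09],[0,0,0.09]], angular=[[0,0,0],[0,0,0],[0,0,0],[0,0,0]], hand=[1,1,1,1])

```text
t: 12.98
tcp_pos: [0.5744, 0.074, 0.0701]
tool_rot: [0.054, 0.999, 0.0, -0.001]
force: [-4.3, 0.1, -6.9]
finger_gap: 0.223
```

Emit:
move_arm(translation=[[0,0,0.03],[0,0,0.06],[0,0,0.08],[0,0,0.08]], angular=[[0,0,0],[0,0,0],[0,0,0],[0,0,0]], hand=[1,1,1,1])

```text
t: 13.32
tcp_pos: [0.5745, 0.074, 0.0698]
tool_rot: [0.054, 0.999, -0.0, -0.001]
force: [-5.9, 0.0, -3.8]
finger_gap: 0.222
```

```bash
python3 - <<'E'
from h import *
s,c,st=wsnap('w9'); plan((.5752,.074,.0695),83.74)
a=cv2.imread('pics/w9.png'); cv2.imwrite('pics/w9c.png',cv2.resize(a[130:330,165:405],None,fx=3.3,fy=3,interpolation=cv2.INTER_CUBIC))
print(manip.sense()['ft_torque'].round(2))
E
```

```text
t 13.37 tcp [0.5745 0.074  0.0698] trans cm [-0.07  0.01  0.03] ang [-0.01 -0.1   0.09] f [-5.5  1.  -3.9]
[ 0.1   1.14 -0.05]
```

View pics/w9c.png

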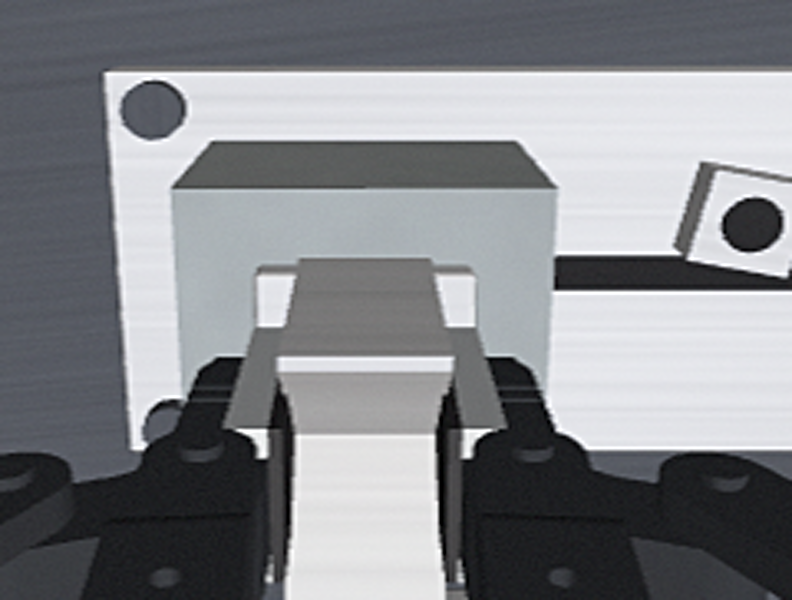

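Emit:
move_arm(translation=[[0,0,0.03],[0,0,0.06],[0,0,0.1],[0,0,0.1]], angular=[[0,0,0],[0,0,0],[0,0,0],[0,0,0]], hand=[1,1,1,1])

```text
t: 13.7
tcp_pos: [0.5745, 0.074, 0.0696]
tool_rot: [0.054, 0.999, -0.0, -0.001]
force: [-7.4, 0.5, 1.5]
finger_gap: 0.216
```

Emit:
move_arm(translation=[[0,0,0.05],[0,0,0.1],[0,0,0.1],[0,0,0.1]], angular=[[0,0,0],[0,0,0],[0,0,0],[0,0,0]], hand=[1,1,1,1])

```text
t: 14.03
tcp_pos: [0.5746, 0.074, 0.0696]
tool_rot: [0.054, 0.999, -0.0, -0.001]
force: [-8.5, 0.3, 7.3]
finger_gap: 0.223
```

Emit:
move_arm(translation=[[0,0,-0.1],[0,0,-0.1],[0,0,-0.1]], angular=[[0,0,0],[0,0,0],[0,0,0]], hand=[1,1,1], squeeze=30)

```text
t: 14.28
tcp_pos: [0.5746, 0.074, 0.0696]
tool_rot: [0.054, 0.999, -0.0, -0.001]
force: [-6.7, 0.7, 1.7]
finger_gap: 0.218
```

Emit:
move_arm(translation=[[0,0,0],[0,0,0],[0,0,0],[0,0,0],[0,0,0]], angular=[[0,0,0],[0,0,0],[0,0,0],[0,0,0],[0,0,0]], hand=[2.2,2.6,3.2,4.0,4.5])

```text
t: 14.7
tcp_pos: [0.577, 0.0738, 0.0695]
tool_rot: [0.054, 0.999, -0.0, 0.002]
force: [-1.2, -1.0, -0.3]
finger_gap: 0.531
```

```bash
python3 - <<'E'
from h import *
s,c,st=wsnap('w10'); plan((.5752,.074,.17),83.74)
a=cv2.imread('pics/w10.png'); cv2.imwrite('pics/w10c.png',cv2.resize(a[130:330,165:405],None,fx=3.3,fy=3,interpolation=cv2.INTER_CUBIC))
E
```

```text
t 14.75 tcp [0.5765 0.0738 0.0693] trans cm [ 1.100e-01  1.000e-02 -1.007e+01] ang [0.   0.14 0.08] f [ 0.2  0.3 -0. ]
```

View pics/w10c.png

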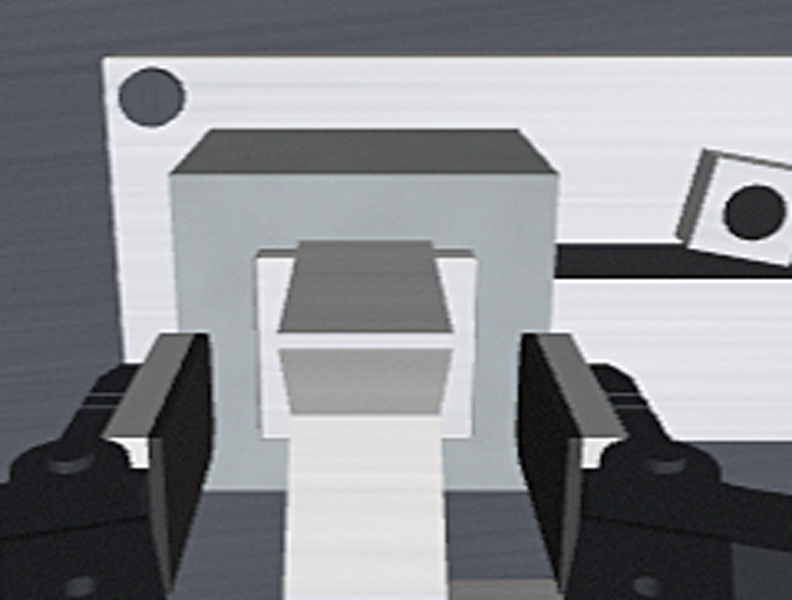

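Released, and the rest is standing in place. I'll lift straight up and check from above.

Emit:
move_arm(translation=[[0,0,-2],[0,0,-5],[0,0,-9],[0,0,-13],[0,0,-17]], angular=[[0,0,0],[0,0,0],[0,0,0],[0,0,0],[0,0,0]], hand=[4.5,4.5,4.5,4.5,4.5])

```text
t: 15.17
tcp_pos: [0.5752, 0.0739, 0.2404]
tool_rot: [0.054, 0.999, -0.0, 0.0]
force: [0.6, -0.3, 0.7]
finger_gap: 0.526
```

Emit:
move_arm(translation=[[2,3,0],[2,3,0],[2,3,0],[2,3,0]], angular=[[0,0,0],[0,0,0],[0,0,0],[0,0,0]], hand=[4.5,4.5,4.5,4.5])

```text
t: 15.5
tcp_pos: [0.5584, 0.106, 0.2385]
tool_rot: [0.053, 0.999, -0.0, -0.0]
force: [0.5, 0.3, -0.2]
finger_gap: 0.527
```

```bash
python3 - <<'E'
from h import *
s,c,st=wsnap('w11'); np.savez('w11.npz',K=c[0],R=c[1],o=c[2]); plan((.5752,.074,.17),83.74)
a=cv2.imread('pics/w11.png'); cv2.imwrite('pics/w11c.png',cv2.resize(a[140:240,180:380],None,fx=4,fy=4,interpolation=cv2.INTER_CUBIC))
save('scene','scene1'); a=cv2.imread('pics/scene1.png'); cv2.imwrite('pics/scene1c.png',cv2.resize(a[130:330,100:400],None,fx=2.6,fy=2.6,interpolation=cv2.INTER_CUBIC))
E
```

```text
t 15.55 tcp [0.5585 0.1056 0.2381] trans cm [-2.   -2.96  6.81] ang [-0.03 -0.05  0.09] f [ 0.5 -0.2 -0.4]
```

View pics/w11c.png

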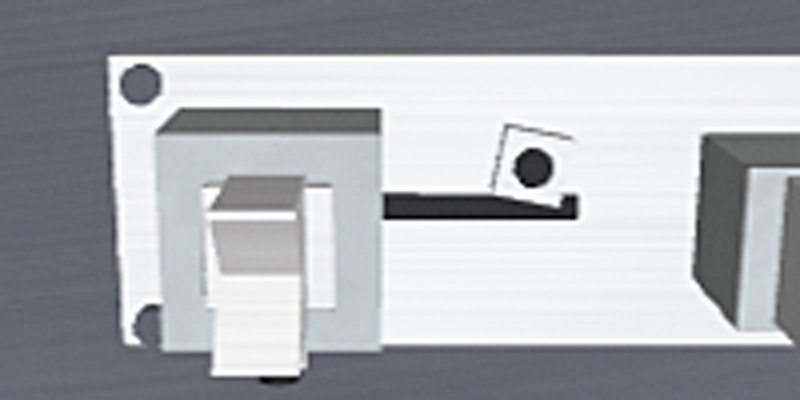

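View pics/scene1c.png

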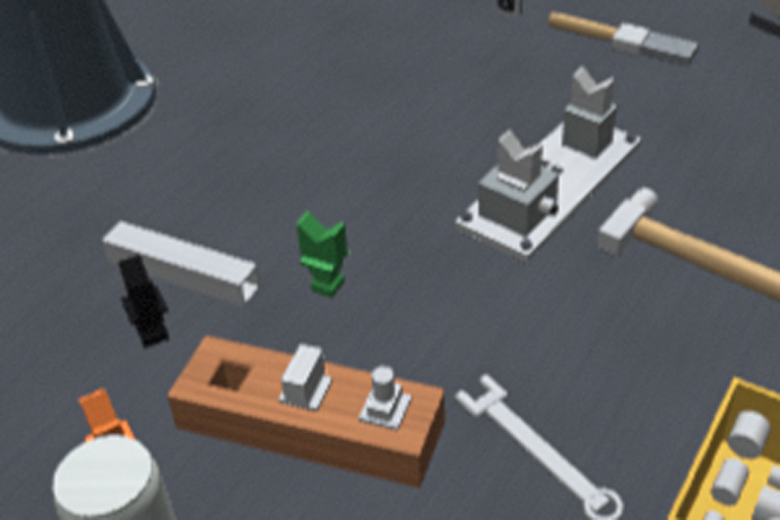

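```bash
python3 - <<'E'
from fitrest import *
d=np.load('w11.npz'); c=(d['K'],d['R'],d['o'])
uv=np.array([((u+.5)/4-.5+180,(v+.5)/4-.5+140) for u,v in [(203,186),(332,186),(334,308),(205,308),(209,207),(302,207),(212,375),(302,375),(218,274),(300,274)]])
# fixture-like axes: X away from base, Y left/right in image right
pts=[(-17,-17,63),(-17,17,63),(17,17,63),(17,-17,63),(-20,-10,103),(-20,10,103),(20,-10,103),(20,10,103),(0,-10,86),(0,10,86)]
for p0 in ([.575,.074,-.109],[.575,.074,-.109,0]):
    p,r=fit(c,uv,pts,p0); print(np.round(p,4),np.rad2deg(p[2])); print(r.tolist())
E
```

```text
[ 0.5745  0.0749 -0.117 ] -6.704162597910175
[[-0.1, -0.5], [0.5, -0.2], [0.0, 0.6], [0.3, 0.3], [-0.1, 0.4], [-1.4, 0.6], [0.3, -0.3], [-1.0, -0.1], [0.5, -0.5], [0.5, -0.3]]
[ 0.5742  0.0751 -0.1173  0.0011] -6.721401699320075
[[-0.2, -0.6], [0.6, -0.3], [0.1, 0.6], [0.3, 0.3], [-0.2, 0.3], [-1.3, 0.5], [0.2, -0.2], [-1.0, -0.0], [0.5, -0.5], [0.5, -0.3]]
```

```bash
python3 - <<'E'
from h import *
print(manip.sense()['qd'].round(3)); print(manip.sign_off())
E
```

```text
[-0.004  0.006 -0.005  0.003  0.002  0.003]
the job is handed in; nothing more can be done
None
```

I took the bare-steel V-rest from the rack and eased it into the grey block's socket. I let go and raised the gripper clear, then handed the job in at about 15.6 s. I have no verdict back.

**Insertion:**
- **Ball:** the arm felt about 8 N of resistance as the ball rode over the shank. Over the last few millimetres it was pulled down, which fits the ball dropping into its groove. I had no direct ball reading.
- **Seating:** it met a hard stop at a tool height of 69.6 mm (69.5 mm expected). There I pressed at about 10 N; no reading came near the 35 N limit.

**Last checks:**
- **Alignment:** the V is within about 0.5° of the fixture's direction and level with the fixed V. Its position matches the socket centre to within about 1 mm.
- **Surroundings:** in the final scene picture the rack's other rests, the look-alikes and the other things in view look unmoved.

**Disagreements:**
- In the rack, the V-rest's wide side lay across the rack, not along it as described. I went by the picture and gripped its flat faces from that direction.
- The final picture fit puts the rest about 1 mm too high. A fit of the rest in the rack was high by the same amount, so I put it down to camera error and trusted the felt stop.

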